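# Clear the soaking batch: bars to the photo board, picture, beakers to the drying pegs

## Task

This soaking batch is finished: move every bronze bar from the drain mat to the photo board, one to a bay, lying along the bay and pushed fully home so that it is flush against both the bay's long fence and its end stop. When all the bars are home, press the shutter button right down to take their picture. Take both rinse beakers out of the slanted cradle and put them upside down over the drying pegs, one to a peg, rims down on the stand, and leave the bars home. Leave the reagent bottle, the jar and the brush where they are.

Things in the scene. Friction and masses are not known exactly. Their poses are not given: they have to be found in the camera images.
- board: black photo board fixed to the bench, 150 x 215 x 8 mm (x, y, z), with three like bays side by side, 72 mm apart along y; each has a low aluminium fence (90 mm long, 8 mm wide) on its +y side and an end stop (24 mm wide, 8 mm thick) at its +x end, both standing 8 mm above the board's top. Origin: centre of the underside; x away from the robot
- bay0 (a point): point in a bay of the photo board, on the board's top face: where the centre of a bar's underside lies when the bar is flush with both stops. x points to the bay's end stop (face 50 mm ahead), y to its fence (face 12 mm to that side); axes as the board's
- bay1 (a point): point in a bay of the photo board, on the board's top face: where the centre of a bar's underside lies when the bar is flush with both stops. x points to the bay's end stop (face 50 mm ahead), y to its fence (face 12 mm to that side); axes as the board's
- bay2 (a point): point in a bay of the photo board, on the board's top face: where the centre of a bar's underside lies when the bar is flush with both stops. x points to the bay's end stop (face 50 mm ahead), y to its fence (face 12 mm to that side); axes as the board's
- mat: white ribbed drain mat fixed to the bench, 150 x 210 x 3 mm, under the bars; origin: centre of its underside
- bar0: cast bronze bar with green patina bands, 100 x 24 x 26 mm (x, y, z), 0.3 to 0.6 kg, both ends alike; origin at the centre of its underside, x along its length. None if absent
- bar1: cast bronze bar with green patina bands, 100 x 24 x 26 mm (x, y, z), 0.3 to 0.6 kg, both ends alike; origin at the centre of its underside, x along its length. None if absent
- bar2: cast bronze bar with green patina bands, 100 x 24 x 26 mm (x, y, z), 0.3 to 0.6 kg, both ends alike; origin at the centre of its underside, x along its length. None if absent
- cradle: steel draining cradle fixed to the bench, base 130 x 160 mm; two slanted channels 100 mm apart along y hold the beakers, mouths down and towards +x against a lip, bases up at the robot's side (base centre 100 mm above the bench). Each channel's side rails reach only the mouth half: the 55 mm next to a beaker's base stand free at both sides, over a 30 mm wide plank. Origin: centre of the underside
- beaker0_base (a point): white plastic rinse beaker, plain open cylinder, outer diameter 48 mm, height 105 mm, wall 3 mm, floor 4 mm, 70 g; this point is the centre of the outer face of its closed base, its z runs along its axis from base to mouth. Starts in the cradle with its mouth 30 degrees below level
- beaker1_base (a point): white plastic rinse beaker, plain open cylinder, outer diameter 48 mm, height 105 mm, wall 3 mm, floor 4 mm, 70 g; this point is the centre of the outer face of its closed base, its z runs along its axis from base to mouth. Starts in the cradle with its mouth 30 degrees below level
- beaker0: the same beaker as beaker0_base; its origin lies off the beaker, 45 mm in x and 74 mm in z from the base centre, with z up and x towards the mouth's side while it lies in the cradle (beaker0_base is handier)
- beaker1: the same beaker as beaker1_base; its origin lies off the beaker, 45 mm in x and 74 mm in z from the base centre, with z up and x towards the mouth's side while it lies in the cradle (beaker1_base is handier)
- stand: grey drying stand fixed to the bench, slab 80 x 190 x 12 mm with two upright pegs 100 mm apart along y, 22 mm in diameter, tapered tip 75 mm above the slab. Origin: centre of the underside
- peg0 (a point): foot of one peg, on its axis, at the slab's top face (a beaker upside down over the peg has its base 105 mm above this)
- peg1 (a point): foot of the other peg, as peg0
- shutter (a joint): the shutter release's push button, a round white cap of 32 mm diameter on a small black housing standing by itself on the bench; 0 up, 0.006 m right down (about 5 N)
- shutter_top (a point): centre of the top of that button
- reagent: bystander: amber reagent bottle, 60 mm diameter, 130 mm tall
- jar: bystander: clear jar, 68 mm diameter, 75 mm tall
- brush: bystander: brush lying on the bench, 160 mm long
Things that resemble listed ones, but are neither listed nor needed, are in the scene too. What is shaped like the bar2 but blue or red is not meant.

How it is judged:
By the outcome, as a careful person would: the job done as asked, in the order asked, and still so for the second after the job is handed in, with the robot touching nothing.
Of bar0, bar1, bar2 only 2 to 3 are there at a start; the rules pass over those that are not, and their reading is None.
At some moment in a run one of bar0, bar1, bar2 may be knocked a few centimetres aside while the robot is not near it.
It also fails if it takes over 210 s, if anything falls off the work surface, if the arm or the gripper's body presses on something with over 40 N, if the wrist force passes 120 N, or if a joint passes its speed limit or range.

## Robot

A 7-joint arm with a two-finger parallel gripper is mounted at the origin on the work surface. World frame = base frame: x ahead of the robot, y to its left, z up, the work surface at z = 0. Lengths are in mm, angles in rad, forces in N, time in s.
With the tool pointing down it reaches from about 400 to 875 mm from the base axis. Payload 4.4 kg.
Tool frame: the origin (TCP) lies midway between the tips of the shut fingers; the grasp point (between the pads) lies 19 mm behind it; z points along the fingers, y is the line along which they close (so a half turn about z gives the same grasp; the last joint's range is limited). The gripper opens to 85 mm and grips with 20 to 120 N. Pads are 22 mm wide; open, the fingers measure 114 mm over their backs; the gripper's body (76 mm by 85 mm) begins 54 mm behind the grasp point. The pads swing forward as they close: fully open they stand 13 mm farther back than shut.
Start: joints at [-1.295, 0.628, 0.038, 1.517, -0.027, 0.996, -0.02], TCP at [217.846, 612.422, 231.313] pointing down, gripper open.
Joint ranges: [-3.06, 3.06], [-0.37, 2.12], [-1.25, 1.32], [0.18, 2.47], [-1.1, 4.24], [0.23, 1.98], [-2.94, 2.94]. Speed limits (rad/s): [2.57, 2.57, 3.14, 3.14, 3.14, 3.14, 3.14].

## Interface

Orientations are given as [roll, pitch, yaw] about the fixed x, y, z axes, in that order (R = Rz(yaw) Ry(pitch) Rx(roll)).
In Python, from cell import ctrl gives the robot as it stands.
- The arm moves only by the shell command python3 -m crank 'ROWS' [OPENING]. ROWS is JSON, a list that holds one entry, the list of rows, each a list of 4 numbers: the shift along the tool's x, y, z normalised to -1 to 1, where 1 is 2.5 cm, then the turn about the tool's z normalised to -1 to 1, where 1 is 0.08 rad. In form: [[[dx, dy, dz, turn], ...]]. A call has 1 to 12 rows; each row shifts and turns the commanded pose from where the row before left it, along the tool's axes as they then stand; what a row does not reach is not made up. A row lasts 1/12 s, in which the tool goes at most 41.7 mm and 7.16 degrees, less where a joint would pass 70% of its speed; a pose out of reach is approached as far as the arm can. A call with a number of a shift or a turn outside -1 to 1 is refused whole. A call with a gripper value outside its range is refused whole. OPENING is the closure, from -1 (fully open) to 1 (shut), set as the call begins (- or left out, the last holds). The fingers move at their own pace and stop on an object; the grip force is fixed at half the most. Time passes only in rows, so rows that do not move let the fingers close. It gives the time, the measured TCP pose, the force, the opening and the grip force at its end, in the units of the state.
- ctrl.read_state(): the state, without advancing time (a new reading comes with each control period).
- ctrl.get_image(name): name is "scene" or "top"; returns a dict with "img" (480x640x3 uint8, red, green, blue), "intrinsics" (3x3 intrinsics, pixels), "dist" ([k1, k2, p1, p2, k3] as OpenCV has them; the pictures are not rectified), "extrinsics" (4x4, takes a point from camera to world coordinates). Camera axes: x right, y up, looking along -z (the intrinsics and any distortion apply to the point x, -y, -z); pixel columns grow to the right and rows downward; lengths in mm; the calibration is good to about 2 mm. A picture is of the moment at which its call begins. There is no depth.
- ctrl.finish_job(): hands the job in; it is judged then, once.
Trained networks look in the newest picture that a camera, given by its name, has taken for a name from the list of things; names that differ only in an ending like _2 or _b are one class to them, and where a whole thing is asked for, a point or a joint stands for the part that bears it (a point fixed in the world has none). Each returns a list of dicts, best first, with "confidence" (0 to 1); they miss things now and then, are a little off and sometimes report something else, mostly with a low value. They report only what shows in the picture. A call takes as long as a camera call. They do not tell look-alikes from the thing itself.
- ctrl.find_in(camera, target): "position" ([row, column] in pixels, amid what is visible of it).
- ctrl.trace(camera, target): "mask" (480x640 bool, what is visible of it) and "position" ([row, column] in pixels, amid what is visible of it).
- ctrl.place_of(camera, target): "position" ([row, column] in pixels: a listed point, or the origin of a listed thing).
The state is a dict: "clock": time; "qpos": joint angles; "qd": joint speeds; "tau": joint torques, N m; "eef_pos": TCP position; "tool_rot": TCP orientation; "force": force on the tool from outside, world axes, zero at the start; "torque": the same for the moment, N m; "width": finger opening in mm; "gripper_force": force on a finger pad.
Only numpy, scipy, OpenCV 4.12 (cv2) and the standard library are available. Lean on these libraries where they do the work, as an engineer would, in place of code of your own. Each camera call takes 0.05 s, during which the arm holds its last target. There are 200 camera calls.

## Working session

There is one attempt and no reset: what is moved stays moved. The work goes in short steps, Python scripts to look and compute and a shell command to move; the robot and the scene stay as the last step left them, time stands still between calls to the robot, and variables do not carry over. Pictures are saved under pics/ and viewed, at most 14 in all, crops included, and the job is handed in when it is done.

```bash
ls; mkdir -p pics; python3 - <<'E'
from cell import ctrl
import cv2,numpy as np
s=ctrl.read_state();print({k:np.round(v,3).tolist() for k,v in s.items()})
for n in("scene","top"):
    d=ctrl.get_image(n);cv2.imwrite(f"pics/{n}0.png",d["img"][:,:,::-1]);print(n,d["intrinsics"],d["dist"],np.round(d["extrinsics"],3).tolist())
E
```

```text
pics
{'clock': 0.0, 'qpos': [-1.295, 0.629, 0.038, 1.518, -0.027, 0.996, -0.02], 'qd': [-0.001, 0.0, 0.0, -0.0, -0.0, 0.0, -0.001], 'tau': [-0.0, -56.341, 1.226, -19.343, 0.011, 0.011, -0.0], 'eef_pos': [217.612, 611.829, 230.374], 'tool_rot': [-3.14, 0.0, 2.8], 'force': [0.437, -0.168, 0.322], 'torque': [-0.028, -0.012, 0.015], 'gripper_force': 0.0, 'width': 85.574}
scene [[581.56033262   0.         327.86083623]
 [  0.         581.56033262 235.61248698]
 [  0.           0.           1.        ]] [-0.19073511  0.          0.          0.          0.        ] [[-0.058, -0.543, 0.838, 1424.859], [0.998, -0.016, 0.058, 50.668], [-0.018, 0.839, 0.543, 700.908], [0.0, 0.0, 0.0, 1.0]]
top [[491.16761866   0.         318.27871636]
 [  0.         491.16761866 238.79079444]
 [  0.           0.           1.        ]] [-0.13391802  0.          0.          0.          0.        ] [[-0.009, 0.989, -0.144, 357.617], [-1.0, -0.009, 0.002, 13.31], [0.001, 0.144, 0.99, 1120.117], [0.0, 0.0, 0.0, 1.0]]
```

View pics/scene0.png

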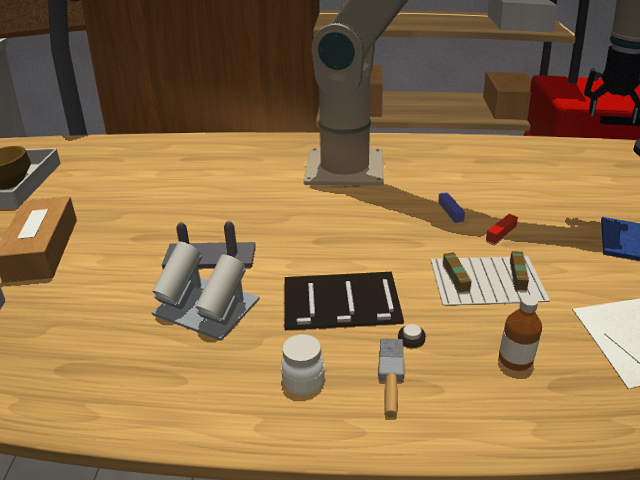

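View pics/top0.png

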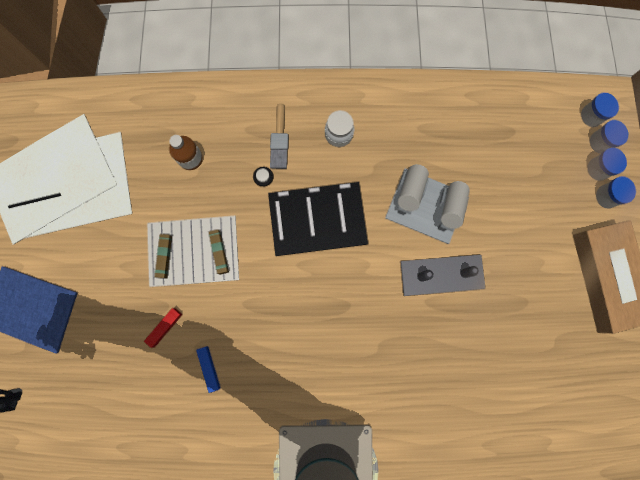

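```bash
cat > h.py <<'E'
from cell import ctrl
import cv2,numpy as np
def cam(d):
    E=np.array(d["extrinsics"]);return np.array(d["intrinsics"]),np.array(d["dist"]),E[:3,:3]@np.diag([1,-1,-1]),E[:3,3]
def ray(c,rc):
    K,D,R,o=c;u=cv2.undistortPoints(np.array([[[rc[1],rc[0]]]],float),K,D)[0,0]
    v=R@np.array([u[0],u[1],1]);return o,v/np.linalg.norm(v)
def atz(c,rc,z):
    o,v=ray(c,rc);return o+v*(z-o[2])/v[2]
def tri(c1,p1,c2,p2):
    o1,v1=ray(c1,p1);o2,v2=ray(c2,p2)
    t=np.linalg.lstsq(np.stack([v1,-v2],1),o2-o1,rcond=None)[0]
    a,b=o1+v1*t[0],o2+v2*t[1];return (a+b)/2,np.linalg.norm(a-b)
def proj(c,P):
    K,D,R,o=c;P=np.atleast_2d(np.array(P,float));q=(P-o)@R
    uv=cv2.projectPoints(q,np.zeros(3),np.zeros(3),K,D)[0][:,0];return uv[:,::-1]
E
python3 - <<'E'
from h import *
C={n:cam(ctrl.get_image(n)) for n in("scene","top")}
N="board bay0 bay1 mat bar0 cradle beaker0_base beaker0 stand peg0 shutter_top reagent jar brush".split()
for t in N:
    r={n:ctrl.place_of(n,t) for n in C}
    for n in C: print(t,n,[(np.round(x["position"]).tolist(),round(x["confidence"],2)) for x in r[n]])
    for a in r["scene"]:
        for b in r["top"]:
            P,e=tri(C["scene"],a["position"],C["top"],b["position"])
            if e<12: print("   ",np.round(P,1),round(e,1))
E
```

```text
board scene [([300.0, 341.0], 0.64)]
board top [([218.0, 316.0], 0.61)]
    [568.8  15.4   1.7] 2.4
bay0 scene [([300.0, 342.0], 0.97), ([302.0, 302.0], 0.85), ([300.0, 380.0], 0.85)]
bay0 top [([210.0, 349.0], 0.86), ([216.0, 282.0], 0.69), ([213.0, 314.0], 0.58)]
    [580.8  18.8   9.4] 4.7
    [586.7 -59.5   8.4] 3.3
    [573.6  90.    7.5] 7.6
bay1 scene [([300.0, 342.0], 0.97), ([302.0, 302.0], 0.85), ([300.0, 380.0], 0.85)]
bay1 top [([210.0, 349.0], 0.86), ([216.0, 282.0], 0.69), ([213.0, 314.0], 0.58)]
    [580.8  18.8   9.4] 4.7
    [586.7 -59.5   8.4] 3.3
    [573.6  90.    7.5] 7.6
mat scene [([278.0, 486.0], 0.8), ([303.0, 226.0], 0.2)]
mat top [([251.0, 194.0], 0.74), ([202.0, 409.0], 0.59), ([160.0, 193.0], 0.26)]
    [495.7 299.9   3.6] 1.6
    [ 602.3 -199.6   14.6] 1.2
bar0 scene [([276.0, 454.0], 0.9), ([210.0, 448.0], 0.71), ([234.0, 502.0], 0.57), ([275.0, 518.0], 0.55)]
bar0 top [([254.0, 219.0], 0.89), ([327.0, 164.0], 0.89), ([257.0, 166.0], 0.86), ([369.0, 210.0], 0.75)]
    [488.  238.1   2.5] 0.9
    [ 202.9  299.3 -209.2] 9.6
    [471.6 211.3 144.1] 2.5
   
[... 652 characters left out ...]
.9   -4.5] 4.9
peg0 scene [([255.0, 230.0], 0.92), ([252.0, 185.0], 0.78)]
peg0 top [([276.0, 462.0], 0.84), ([276.0, 424.0], 0.64)]
    [ 431.3 -229.4    3.8] 3.4
    [ 430.8 -322.     7.2] 7.0
shutter_top scene [([326.0, 411.0], 0.78)]
shutter_top top [([176.0, 262.0], 0.66), ([222.0, 452.0], 0.46), ([204.0, 424.0], 0.24)]
    [665.1 138.5  23.3] 0.8
reagent scene [([356.0, 518.0], 0.84), ([299.0, 378.0], 0.48)]
reagent top [([159.0, 190.0], 0.78), ([222.0, 452.0], 0.61)]
    [715.5 318.4   2. ] 4.5
jar scene [([378.0, 300.0], 0.66), ([300.0, 380.0], 0.46)]
jar top []
brush scene [([377.0, 390.0], 0.88), ([299.0, 302.0], 0.47)]
brush top [([137.0, 280.0], 0.56)]
    [767.4  99.9   4.3] 1.6
```

Scene: two green-banded bronze bars on the mat (scene (272,457), (270,519); top (254,163), (251,219)). Look-alikes: a blue bar at scene (207,452)/top (369,207), and a red bar at scene (228,502)/top (327,163). I choose only the two on the mat. Board, shutter, cradle and stand are clear, and there's no third bar. Next: fit poses with silhouettes in both views, and take a close crop.

```bash
cat > fit.py <<'E'
from h import *
from scipy.optimize import minimize
from scipy.spatial import ConvexHull
def box(l,w,h): return np.array([[a*l/2,b*w/2,c*h] for a in(-1,1) for b in(-1,1) for c in(0,1)])
def cyl(d,h):
    t=np.linspace(0,2*np.pi,24,endpoint=False);return np.array([[d/2*np.cos(a),d/2*np.sin(a),z] for a in t for z in(0,h)])
def Rz(y): return np.array([[np.cos(y),-np.sin(y),0],[np.sin(y),np.cos(y),0],[0,0,1]])
def Ry(y): return np.array([[np.cos(y),0,np.sin(y)],[0,1,0],[-np.sin(y),0,np.cos(y)]])
S=8
def sil(c,P,off,shape):
    uv=proj(c,P)[:,::-1];h=uv[ConvexHull(uv).vertices]-off
    m=np.zeros(shape,np.uint8);cv2.fillPoly(m,[np.round((h*4+1.5)*16).astype(np.int32)],1,shift=4);return m
def fit(obs,P,x0,step):
    """obs: list of (cam,mask); x=[x,y,z,yaw]; area mismatch px in both views"""
    O=[]
    for c,m in obs:
        r,k=np.where(m);off=np.array([k.min()-15,r.min()-15]);sub=m[max(off[1],0):r.max()+15,max(off[0],0):k.max()+15]
        off=np.maximum(off,0);O.append((c,off,cv2.resize(sub.astype(np.uint8),None,fx=4,fy=4,interpolation=cv2.INTER_NEAREST)))
    def f(x):
        Q=P@Rz(x[3]).T+x[:3]
        return sum((sil(c,Q,o,m.shape)!=m).sum()/16/max(1,m.sum()/16)**.5 for c,o,m in O)
    x0=np.array(x0,float);sx=[x0]+[x0+np.eye(4)[i]*step[i] for i in range(4)]
    b=minimize(f,x0,method="Nelder-Mead",options=dict(initial_simplex=sx,xatol=.02,fatol=.01,maxiter=400))
    return b.x,b.fun
def near(lst,p):
    l=[x for x in lst if np.hypot(*(np.array(x["position"])-p))<25]
    return max(l,key=lambda x:x["confidence"])["mask"] if l else None
def look():
    D={n:ctrl.get_image(n) for n in("scene","top")};return D,{n:cam(D[n]) for n in D}
def go(C,name,P,x0,step=(6,6,3,.15)):
    ctr=np.array(x0[:3])+P.mean(0)@Rz(x0[3]).T
    obs=[]
    for n in C:
        m=near(ctrl.trace(n,name),proj(C[n],ctr)[0])
        if m is None: print(name,"missing in",n)
        else: obs.append((C[n],m))
    x,e=fit(obs,P,x0,step);print(name,np.round(x[:3],1),"yaw",round(x[3],4),"err",round(e,2));return x
E
python3 - <<'E'
from fit import *
D,C=look()
go(C,"bar0",box(100,24,26),[488,238,3,.2])
go(C,"bar0",box(100,24,26),[482,366,3,0])
go(C,"board",box(150,215,8),[570,15,0,.087])
go(C,"stand",box(80,190,12),[440,-270,0,0])
go(C,"shutter_top",cyl(40,20),[665,138,0,0])
for x0 in ([542,-278,100,-.35],[565,-190,100,-.35]):
    go(C,"beaker0_base",cyl(48,105)@Ry(np.radians(120)).T,x0)
a=D["top"]["img"][205:300,135:250];cv2.imwrite("pics/crop1.png",cv2.resize(a,None,fx=6,fy=6)[:,:,::-1])
E
```

```text
bar0 [492.  239.3   3.3] yaw 0.2161 err 5.84
bar0 [482.1 367.8   2.5] yaw -0.1079 err 3.93
board [570.   12.7  -0.8] yaw 0.1167 err 3.98
stand [ 433.7 -270.3    3.4] yaw 0.0586 err 38.81
shutter_top missing in top
shutter_top [655.6 143.1   1.7] yaw 0.1031 err 16.2
beaker0_base [ 543.4 -272.6   98.4] yaw -0.426 err 5.23
beaker0_base missing in scene
beaker0_base missing in top
beaker0_base [ 565. -190.  100.] yaw -0.35 err 0.0
```

View pics/crop1.png

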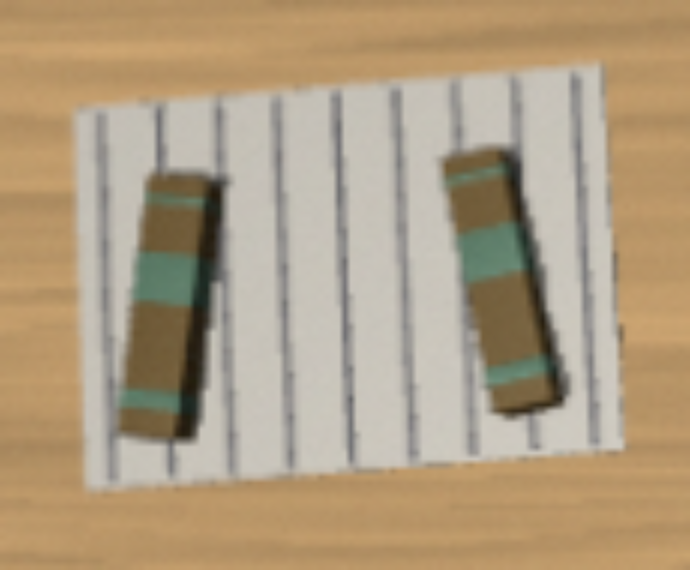

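```bash
cat > goal.py <<'E'
import sys
from cell import ctrl
import numpy as np
def goal(x,y,z,yaw,half=True):
    s=ctrl.read_state();p=np.array(s["eef_pos"]);y0=s["tool_rot"][2]
    d=yaw-y0
    d=(d+np.pi/2)%np.pi-np.pi/2 if half else (d+np.pi)%(2*np.pi)-np.pi
    yt=y0+d;w=np.array([x,y,z])-p
    X=np.array([np.cos(yt),np.sin(yt)]);Y=np.array([np.sin(yt),-np.cos(yt)])
    print("t",round(s["clock"],1),"at",np.round(p,1),"yaw",round(y0,3),"q",np.round(s["qpos"],2)[[0,6]],"F",np.round(s["force"],1))
    print("turn units",round(-d/.08,2)," then shift units",np.round([w[:2]@X/25,w[:2]@Y/25,-w[2]/25],2))
if __name__=="__main__": goal(*map(float,sys.argv[1:5]))
E
python3 - <<'E'
from fit import *
from goal import goal
D,C=look()
R=Rz(.11);T=C["top"]
for n in C:
    g=D[n]["img"].astype(int).min(2)
    r,k=np.where(ctrl.trace(n,"board")[0]["mask"])
    roi=np.zeros((480,640),np.uint8);roi[r.min()-6:r.max()+6,k.min()-2:k.max()+2]=1
    hull=np.zeros((480,640),np.uint8);uv=proj(C[n],box(146,211,8)@R.T+[570,12.7,0])[:,::-1]
    cv2.fillConvexPoly(hull,cv2.convexHull(uv.astype(np.float32)).astype(int),1)
    b=((g>110)&(hull>0)).astype(np.uint8)
    N,L,st,ce=cv2.connectedComponentsWithStats(b)
    for i in range(1,N):
        if st[i,4]<15: continue
        pts=np.argwhere(L==i);W=np.array([atz(C[n],p,16)[:2] for p in pts])
        rect=cv2.minAreaRect(W.astype(np.float32))
        c=W.mean(0);u,s,v=np.linalg.svd(W-c,full_matrices=False);a=v[0]*np.sign(v[0][0])
        print(n,st[i,4],"c",np.round(rect[0],1),"size",np.round(rect[1],1),"dir",round(np.arctan2(a[1],a[0]),3))
go(C,"bar0",box(100,24,26),[492,239,3,.2]); go(C,"bar0",box(100,24,26),[482,367,3,-.1])
goal(491,239,150,.21)
E
```

```text
scene 140 c [564.1 100.8] size [88.1  8.8] dir 0.117
scene 143 c [573.7  29.7] size [90.1  8.7] dir 0.11
scene 146 c [582.1 -41.7] size [89.6  8.9] dir 0.122
scene 46 c [626.2  92.3] size [ 8.3 23.6] dir -1.466
scene 42 c [636.6  20.9] size [ 8.2 23.3] dir -1.451
scene 48 c [644.7 -50.1] size [ 8.1 23.3] dir -1.421
top 38 c [642.7 -51.1] size [20.9  7.1] dir -1.519
top 42 c [634.2  19.7] size [ 9.1 23.5] dir -1.488
top 41 c [625.7  91.2] size [ 9.1 23.2] dir -1.484
top 147 c [580.5 -42.5] size [90.   8.7] dir 0.118
top 143 c [571.7  28.7] size [89.9  8.2] dir 0.118
top 140 c [563.2 100.3] size [89.5  8.3] dir 0.118
bar0 [492.1 239.2   3.4] yaw 0.1982 err 6.6
bar0 missing in top
bar0 [484.4 367.5   3.6] yaw -0.1164 err 2.29
t 2.8 at [217.8 612.4 231.3] yaw 2.8 q [-1.29 -0.02] F [-0.2 -0.2  0.6]
turn units -6.9  then shift units [ -7.57 -16.89   3.25]
```

```bash
python3 -m crank '[[[0,0,0,-1],[0,0,0,-1],[0,0,0,-1],[0,0,0,-1],[0,0,0,-1],[0,0,0,-1],[0,0,0,-0.9],[-0.44,-1,0,0],[-0.44,-1,0,0],[-0.44,-1,0,0],[-0.44,-1,0,0],[-0.44,-1,0,0]]]' -1; python3 -m crank '[[[-0.44,-1,0.2,0],[-0.44,-1,0.2,0],[-0.44,-1,0.3,0],[-0.44,-1,0.3,0],[-0.44,-1,0.3,0],[-0.44,-1,0.3,0],[-0.44,-1,0.3,0],[-0.44,-1,0.3,0],[-0.44,-1,0.3,0],[-0.44,-1,0.3,0],[-0.44,-0.9,0.3,0],[-0.44,-0.9,0.3,0]]]'; python3 -m crank '[[[0,0,0,0],[0,0,0,0],[0,0,0,0]]]'
python3 - <<'E'
from fit import *
from goal import goal
D,C=look()
x=go(C,"bar0",box(100,24,26),[492,239,3,.2]);go(C,"bar0",box(100,24,26),[483,367,3,-.1])
goal(492,239,20,.207)
E
```

```text
clock: 3.8
eef_pos: [298.4, 500.6, 231.4]
tool_rot: [3.142, 0.0, -2.931]
force: [0.2, -0.3, 0.3]
width: 85.5
gripper_force: 0.0
clock: 4.8
eef_pos: [489.3, 239.4, 146.1]
tool_rot: [-3.142, 0.0, -2.932]
force: [-0.6, -0.5, 0.3]
width: 85.2
gripper_force: 0.0
clock: 5.05
eef_pos: [488.1, 241.3, 146.4]
tool_rot: [3.141, -0.0, -2.931]
force: [0.3, 0.2, -0.6]
width: 85.2
gripper_force: 0.0
bar0 [491.  239.    3.2] yaw 0.2153 err 13.04
bar0 missing in top
bar0 [483.3 367.9   5.2] yaw -0.1162 err 2.75
t 5.3 at [488.  241.6 146.6] yaw -2.93 q [-0.43  1.17] F [ 0.7  0.2 -0.4]
turn units 0.06  then shift units [-0.14 -0.13  5.06]
```

```bash
python3 -m crank '[[[-0.14,-0.13,0.6,0],[0,0,1,0],[0,0,1,0],[0,0,1,0],[0,0,0.8,0],[0,0,0.5,0],[0,0,0.3,0],[0,0,0,0],[0,0,0,0]]]'; python3 -m crank '[[[0,0,0,0],[0,0,0,0],[0,0,0,0],[0,0,0,0],[0,0,0,0],[0,0,0,0],[0,0,0,0],[0,0,0,0]]]' 1;  python3 -m crank '[[[0,0,-0.4,0],[0,0,-0.8,0],[0,0,-0.8,0],[0,0,0,0],[0,0,0,0]]]'; python3 goal.py 567 78 100 0.118
```

```text
clock: 6.1
eef_pos: [492.5, 238.6, 16.5]
tool_rot: [3.141, 0.0, -2.931]
force: [0.4, 0.5, -0.0]
width: 85.4
gripper_force: 0.0
clock: 6.77
eef_pos: [492.7, 238.5, 17.0]
tool_rot: [3.141, 0.001, -2.931]
force: [-0.1, -0.6, 5.4]
width: 22.1
gripper_force: 60.1
clock: 7.18
eef_pos: [493.1, 238.5, 67.2]
tool_rot: [3.141, 0.002, -2.932]
force: [-0.0, -0.2, -3.7]
width: 22.5
gripper_force: 59.3
t 7.2 at [493.1 238.5  67.2] yaw -2.932 q [-0.44  1.15] F [-0.  -0.2 -3.7]
turn units 1.15  then shift units [-2.18 -6.72 -1.31]
```

```bash
python3 -m crank '[[[0,0,-0.5,0.6],[0,0,-0.5,0.55],[-0.27,-0.84,0,0],[-0.27,-0.84,0,0],[-0.27,-0.84,0,0],[-0.27,-0.84,0,0],[-0.27,-0.84,0,0],[-0.27,-0.84,0,0],[-0.27,-0.84,0,0],[-0.27,-0.84,0,0],[0,0,0,0],[0,0,0,0]]]'; python3 goal.py 567 78 25 0.118
```

```text
clock: 8.18
eef_pos: [565.3, 75.4, 89.8]
tool_rot: [-3.141, -0.003, -3.027]
force: [0.3, -0.2, -2.5]
width: 22.4
gripper_force: 59.4
t 8.2 at [565.3  75.4  89.8] yaw -3.027 q [-0.11  1.38] F [ 0.3 -0.2 -2.5]
turn units -0.04  then shift units [-0.08  0.09  2.59]
```

```bash
python3 -m crank '[[[-0.08,0.09,0.6,0],[0,0,0.7,0],[0,0,0.7,0],[0,0,0.4,0],[0,0,0.2,0],[0,0,0.05,0],[0,0,0,0],[0,0,0,0]]]'; python3 goal.py 567 78 22 0.118
```

```text
clock: 8.85
eef_pos: [568.1, 80.6, 25.6]
tool_rot: [3.141, 0.001, -3.023]
force: [0.5, -0.3, -3.6]
width: 22.2
gripper_force: 59.4
t 8.8 at [568.1  80.6  25.6] yaw -3.023 q [-0.13  1.36] F [ 0.5 -0.3 -3.6]
turn units 0.0  then shift units [ 0.06 -0.1   0.15]
```

```bash
python3 -m crank '[[[0,0,0.1,0],[0,0,0.06,0],[0,0,0,0],[0,0,0,0]]]'; python3 -m crank '[[[0,0,0,0],[0,0,0,0],[0,0,0,0],[0,0,0,0]]]' 0;python3 -m crank '[[[0,0,-0.5,0],[0,0,-1,0],[0,0,-1,0],[0,0,0,0]]]' 1
python3 - <<'E'
from fit import *
from goal import goal
D,C=look()
go(C,"bar0",box(100,24,26),[567,78,8,.118])
goal(567,78,22,.118)
for n in C: cv2.imwrite(f"pics/{n}1.png",D[n]["img"][:,:,::-1])
E
```

```text
clock: 9.18
eef_pos: [568.3, 80.4, 22.1]
tool_rot: [3.141, 0.002, -3.024]
force: [-0.4, 0.3, 5.0]
width: 22.3
gripper_force: 60.4
clock: 9.52
eef_pos: [567.7, 80.2, 21.0]
tool_rot: [3.142, 0.0, -3.023]
force: [-0.1, 0.4, -0.6]
width: 42.5
gripper_force: 0.0
clock: 9.85
eef_pos: [570.8, 80.8, 88.5]
tool_rot: [3.141, 0.008, -3.024]
force: [0.5, -0.2, 0.8]
width: -0.1
gripper_force: 0.0
bar0 missing in top
bar0 [565.7  80.4   8.9] yaw 0.1073 err 2.51
t 10.1 at [567.1  80.1  83.4] yaw -3.023 q [-0.12  1.37] F [-0.2  0.3 -0.4]
turn units 0.0  then shift units [ 0.02 -0.08  2.46]
```

```bash
python3 -m crank '[[[0,-0.7,0,0],[0,-0.7,0,0],[0,0,0,0],[0,0,0.7,0],[0,0,0.7,0],[0,0,0.7,0],[0,0,0.48,0],[0,0,0,0],[0,0,0,0]]]'; for i in 1; do python3 -m crank '[[[0,0.1,0,0],[0,0.1,0,0],[0,0.1,0,0],[0,0,0,0]]]';  python3 -m crank '[[[0,0.1,0,0],[0,0.05,0,0],[0,0.05,0,0],[0,0,0,0]]]'; done
```

```text
clock: 10.8
eef_pos: [570.9, 45.9, 18.2]
tool_rot: [3.141, -0.002, -3.023]
force: [0.3, 0.1, 0.1]
width: -0.4
gripper_force: 0.0
clock: 11.13
eef_pos: [571.3, 54.1, 19.8]
tool_rot: [3.141, 0.001, -3.022]
force: [0.1, 0.0, 0.7]
width: -0.1
gripper_force: 0.0
clock: 11.47
eef_pos: [570.6, 57.3, 19.3]
tool_rot: [-3.141, 0.0, -3.024]
force: [0.5, -2.4, 1.8]
width: -0.2
gripper_force: 1.5
```

```bash
for i in 1; do python3 -m crank '[[[0,0.06,0,0],[0,0.06,0,0],[0,0,0,0]]]';  python3 -m crank '[[[0,0.06,0,0],[0,0.06,0,0],[0,0,0,0]]]';python3 -m crank '[[[0,0.06,0,0],[0,0,0,0],[0,0,0,0]]]'; done | grep -E "eef|^force"
```

```text
eef_pos: [570.0, 59.7, 19.2]
force: [0.8, -5.2, 2.1]
eef_pos: [570.0, 60.0, 19.4]
force: [1.2, -9.9, 5.0]
eef_pos: [569.9, 60.1, 19.6]
force: [0.6, -11.7, 6.0]
```

```bash
python3 -m crank '[[[0,-0.2,0,0],[0,-0.2,0,0],[0.7,0,0,0],[0.7,0,0,0],[0.7,0,0,0],[0.7,0,0,0],[0,0.5,0,0],[0,0.5,0,0],[0,0.4,0,0],[0,0,0,0],[0,0,0,0]]]'; python3 - <<'E'
from fit import *
D,C=look()
go(C,"bar0",box(100,24,26),[571,84,8,.118])
E
python3 -m crank '[[[-0.1,0,0,0],[-0.1,0,0,0],[-0.1,0,0,0],[0,0,0,0]]]';  python3 -m crank '[[[-0.06,0,0,0],[-0.06,0,0,0],[0,0,0,0]]]';python3 -m crank '[[[-0.06,0,0,0],[-0.06,0,0,0],[0,0,0,0]]]'
```

```text
clock: 13.13
eef_pos: [496.9, 83.1, 18.9]
tool_rot: [3.141, -0.0, -3.021]
force: [-0.2, -1.6, 0.5]
width: 0.2
gripper_force: 0.0
bar0 missing in top
bar0 [567.4  84.1   9.5] yaw 0.1307 err 1.74
clock: 13.67
eef_pos: [505.4, 82.7, 19.1]
tool_rot: [3.141, 0.001, -3.024]
force: [0.2, 0.5, 0.5]
width: 0.1
gripper_force: 0.0
clock: 13.92
eef_pos: [506.2, 82.9, 18.9]
tool_rot: [-3.141, -0.002, -3.023]
force: [-3.6, -0.3, 1.2]
width: 0.1
gripper_force: 1.3
clock: 14.17
eef_pos: [510.9, 83.6, 19.0]
tool_rot: [3.141, 0.001, -3.023]
force: [-0.2, 0.2, 0.0]
width: -0.0
gripper_force: 0.6
```

```bash
for i in 1; do python3 -m crank '[[[-0.06,0,0,0],[-0.06,0,0,0],[0,0,0,0]]]';python3 -m crank '[[[-0.06,0,0,0],[-0.06,0,0,0],[0,0,0,0]]]';python3 -m crank '[[[-0.06,0,0,0],[-0.06,0,0,0],[0,0,0,0]]]';done | grep -E "eef|^force"
```

```text
eef_pos: [511.9, 83.6, 18.9]
force: [-5.2, -0.5, 2.1]
eef_pos: [511.9, 83.6, 18.7]
force: [-9.0, 0.1, 6.8]
eef_pos: [511.9, 83.5, 18.5]
force: [-14.1, -0.3, 9.9]
```

```bash
python3 -m crank '[[[0.2,0,0,0],[0.3,0,0,0],[0,0,-0.8,0],[0,0,-1,0],[0,0,-1,0],[0,0,-1,0],[0,0,0,0],[0,0,0,0]]]' -1; python3 - <<'E'
from fit import *
from goal import goal
D,C=look()
go(C,"bar0",box(100,24,26),[571,84,8,.118])
x=go(C,"bar0",box(100,24,26),[483,367,3,-.1])
goal(*x[:2],70,x[3])
for n,(r,c,h,w) in dict(scene=(250,270,90,150),top=(170,255,95,125)).items(): cv2.imwrite(f"pics/b_{n}.png",cv2.resize(D[n]["img"][r:r+h,c:c+w],None,fx=5,fy=5)[:,:,::-1])
E
```

```text
clock: 15.58
eef_pos: [509.2, 83.4, 115.7]
tool_rot: [3.141, 0.006, -3.024]
force: [0.2, 0.4, -0.8]
width: 85.4
gripper_force: 0.0
bar0 missing in top
bar0 [570.1  84.6   9.6] yaw 0.1127 err 3.23
bar0 [483.  366.8   3.5] yaw -0.1015 err 5.6
t 15.9 at [506.4  83.  113.1] yaw -3.023 q [-0.14  1.35] F [-0.4 -0.1  0.5]
turn units 2.75  then shift units [ 2.08 11.2   1.72]
```

View pics/b_scene.png

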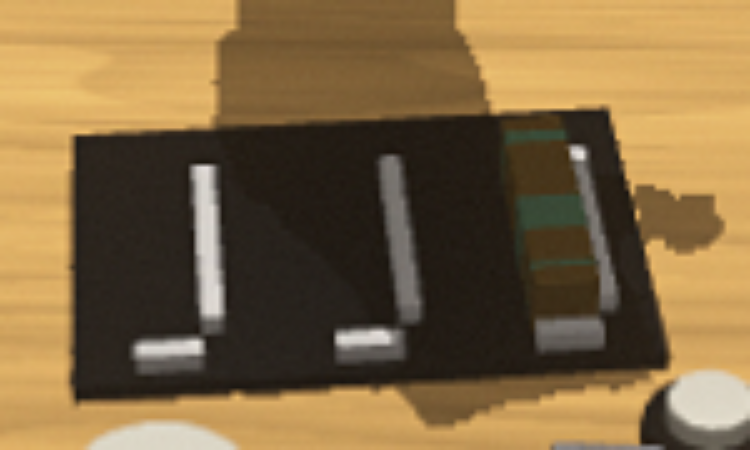

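The crop shows the bar touching both its fence and its end stop (crop pixels (590,220) and (570,325)). Next, the second bar.

```bash
python3 -m crank '[[[0,0,0,1],[0,0,0,1],[0,0,0,0.75],[0.2,1.1,0,0],[0.2,1.1,0,0],[0.2,1.1,0,0],[0.2,1.1,0,0],[0.2,1.1,0.2,0],[0.2,1.1,0.2,0],[0.2,1.1,0.2,0],[0.2,1.1,0.2,0],[0.2,1.1,0.2,0]]]' ; python3 -m crank '[[[0.2,0.8,0.2,0],[0.08,0.5,0.2,0],[0,0,0.2,0],[0,0,0,0],[0,0,0,0]]]';  python3 - <<'E'
from fit import *
from goal import goal
D,C=look()
x=go(C,"bar0",box(100,24,26),[483,367,3,-.1])
goal(483,367,16,-.108)
E
```

```text
clock: 16.3
eef_pos: [495.9, 113.6, 98.4]
tool_rot: [-3.141, -0.001, -3.024]
force: [0.5, -0.8, -1.1]
width: 85.5
gripper_force: 0.0
bar0 [512.7 358.2  22.9] yaw -0.1359 err 63.42
t 16.5 at [496.5 113.7  99.2] yaw -3.025 q [-0.22  1.29] F [0.4 0.1 0.1]
turn units 2.81  then shift units [ 1.63 10.02  3.33]out of range: a shift must lie within [-1, 1]
```

```bash
python3 - <<'E'
from fit import *
D,C=look()
for n in C: print(n,[(np.round(x["position"]).tolist(),round(x["confidence"],2),int(x["mask"].sum())) for x in ctrl.trace(n,"bar0")])
cv2.imwrite("pics/sc2.png",cv2.resize(D["scene"]["img"][220:330,260:580],None,fx=2.5,fy=2.5)[:,:,::-1])
E
```

```text
scene [([273.0, 522.0], 0.95, 544), ([229.0, 499.0], 0.95, 440), ([208.0, 449.0], 0.95, 405), ([296.0, 378.0], 0.91, 547)]
top [([256.0, 160.0], 0.94, 591), ([212.0, 284.0], 0.88, 341), ([340.0, 149.0], 0.69, 99)]
```

View pics/sc2.png

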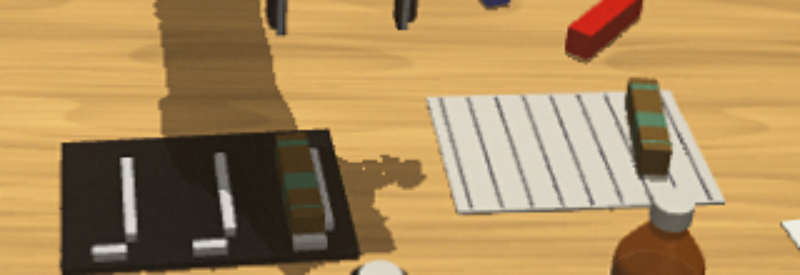

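The second bar is still on the mat (crop pixel (650,125)), so that was only a bad mask. Continuing with smaller shifts.

```bash
python3 -m crank '[[[0,0,0,1],[0,0,0,1],[0,0,0,0.8],[0.16,1,0,0],[0.16,1,0,0],[0.16,1,0,0],[0.16,1,0,0],[0.16,1,0,0],[0.16,1,0,0],[0.16,1,0,0],[0.16,1,0,0],[0.16,1,0,0]]]' ; python3 -m crank '[[[0.16,1,0,0],[0,0,0,0],[0,0,0,0],[0,0,0,0]]]';  python3 - <<'E'
from fit import *
from goal import goal
D,C=look()
x=go(C,"bar0",box(100,24,26),[483,367,3,-.1]);x=go(C,"bar0",box(100,24,26),[483,367,3,-.1])
goal(x[0],x[1],16,x[3])
E
```

```text
clock: 17.7
eef_pos: [483.8, 343.3, 99.1]
tool_rot: [3.142, -0.0, 3.036]
force: [0.6, -0.6, 0.7]
width: 85.7
gripper_force: 0.0
clock: 18.03
eef_pos: [482.7, 366.3, 98.9]
tool_rot: [-3.14, -0.0, 3.036]
force: [1.0, -0.6, -0.9]
width: 85.5
gripper_force: 0.0
bar0 [483.5 367.4   3.9] yaw -0.0908 err 14.02
bar0 [483.5 367.4   3.9] yaw -0.0908 err 14.02
t 18.3 at [483.1 366.4  99.2] yaw 3.034 q [-0.7   0.78] F [-0.1  1.   1. ]
turn units -0.21  then shift units [-0.01  0.04  3.33]
```

```bash
python3 -m crank '[[[0,0.03,0.6,0],[0,0,0.8,0],[0,0,0.8,0],[0,0,0.6,0],[0,0,0.35,0],[0,0,0.18,0],[0,0,0,0],[0,0,0,0]]]'; python3 -m crank '[[[0,0,0,0],[0,0,0,0],[0,0,0,0],[0,0,0,0],[0,0,0,0],[0,0,0,0],[0,0,0,0],[0,0,0,0]]]' 1;  python3 -m crank '[[[0,0,-0.4,0],[0,0,-0.8,0],[0,0,-0.8,0],[0,0,-0.8,0],[0,0,0,0],[0,0,0,0]]]'; python3 goal.py 576 6 100 0.118
```

```text
clock: 19.0
eef_pos: [483.2, 368.3, 16.3]
tool_rot: [3.141, 0.001, 3.036]
force: [-0.2, -0.5, 0.4]
width: 85.6
gripper_force: 0.0
clock: 19.67
eef_pos: [482.9, 368.0, 16.4]
tool_rot: [3.142, 0.0, 3.036]
force: [-1.3, -0.5, 5.1]
width: 22.5
gripper_force: 60.1
clock: 20.17
eef_pos: [483.1, 368.4, 86.3]
tool_rot: [3.14, 0.001, 3.036]
force: [-0.1, -0.1, -4.8]
width: 22.4
gripper_force: 59.8
t 20.2 at [483.1 368.4  86.3] yaw 3.036 q [-0.71  0.78] F [-0.1 -0.1 -4.8]
turn units -2.8  then shift units [ -1.99 -14.83  -0.55]
```

```bash
python3 -m crank '[[[0,0,-0.3,-1],[0,0,-0.3,-1],[0,0,0,-0.8],[-0.13,-0.98,0,0],[-0.13,-0.98,0,0],[-0.13,-0.98,0,0],[-0.13,-0.98,0,0],[-0.13,-0.98,0,0],[-0.13,-0.98,0,0],[-0.13,-0.98,0,0],[-0.13,-0.98,0,0],[-0.13,-0.98,0,0]]]'; python3 -m crank '[[[-0.16,-0.98,0,0],[-0.16,-0.98,0,0],[-0.16,-0.98,0,0],[-0.16,-0.98,0,0],[-0.16,-0.98,0,0],[-0.1,-0.13,0,0],[0,0,0,0],[0,0,0,0],[0,0,0,0]]]';python3 goal.py 576 6 25 0.118
```

```text
clock: 21.17
eef_pos: [536.6, 151.0, 98.9]
tool_rot: [-3.141, -0.004, -3.023]
force: [1.1, 0.6, -4.2]
width: 22.0
gripper_force: 59.8
clock: 21.92
eef_pos: [573.8, 32.1, 99.8]
tool_rot: [3.14, -0.002, -3.021]
force: [0.9, -0.3, -3.5]
width: 22.2
gripper_force: 59.9
t 21.9 at [573.8  32.1  99.8] yaw -3.021 q [-0.03  1.47] F [ 0.9 -0.3 -3.5]
turn units 0.03  then shift units [ 0.04 -1.05  2.99]
```

```bash
python3 -m crank '[[[0.04,-0.55,0,0],[0,-0.5,0,0],[0,0,0.7,0],[0,0,0.7,0],[0,0,0.7,0],[0,0,0.5,0],[0,0,0.3,0],[0,0,0,0],[0,0,0.1,0],[0,0,0.1,0],[0,0,0,0],[0,0,0,0]]]'; python3 goal.py 576 6 21.4 0.118
```

```text
clock: 22.92
eef_pos: [577.5, 4.2, 23.8]
tool_rot: [-3.142, 0.001, -3.023]
force: [0.0, -0.0, -4.2]
width: 22.7
gripper_force: 60.0
t 22.9 at [577.5   4.2  23.8] yaw -3.023 q [0.   1.49] F [ 0.  -0.  -4.2]
turn units 0.0  then shift units [0.05 0.08 0.1 ]
```

```bash
python3 -m crank '[[[0,0,0.1,0],[0,0,0.03,0],[0,0,0,0],[0,0,0,0]]]'; python3 -m crank '[[[0,0,0,0],[0,0,0,0],[0,0,0,0],[0,0,0,0]]]' 0;python3 -m crank '[[[0,0,-0.5,0],[0,0,-1,0],[0,0,-0.8,0],[0,0,0,0],[0,-0.7,0,0],[0,-0.7,0,0],[0,0,0,0],[0,0,0.6,0],[0,0,0.7,0],[0,0,0.7,0],[0,0,0.4,0],[0,0,0,0]]]' 1; python3 -m crank '[[[0,0,0,0],[0,0.1,0,0],[0,0.1,0,0],[0,0.1,0,0],[0,0,0,0]]]'; python3 goal.py 576 6 19 0.118
```

```text
clock: 23.25
eef_pos: [577.9, 4.3, 21.4]
tool_rot: [-3.141, 0.002, -3.023]
force: [-2.2, 0.9, 6.7]
width: 22.0
gripper_force: 61.2
clock: 23.58
eef_pos: [577.3, 4.2, 20.1]
tool_rot: [-3.142, 0.0, -3.023]
force: [0.5, 0.3, 0.6]
width: 42.7
gripper_force: 0.0
clock: 24.58
eef_pos: [579.4, -30.0, 15.5]
tool_rot: [3.141, -0.004, -3.023]
force: [-1.0, -0.4, -0.4]
width: 0.1
gripper_force: 0.0
clock: 25.0
eef_pos: [580.8, -22.0, 18.3]
tool_rot: [3.141, 0.001, -3.022]
force: [0.6, -0.1, -0.2]
width: -0.3
gripper_force: 0.0
t 25.0 at [580.8 -22.   18.3] yaw -3.022 q [0.05 1.53] F [ 0.6 -0.1 -0.2]
turn units 0.02  then shift units [ 0.06  1.13 -0.03]
```

```bash
for i in 1; do python3 -m crank '[[[0,0.1,0,0],[0,0.1,0,0],[0,0.1,0,0],[0,0,0,0]]]';python3 -m crank '[[[0,0.06,0,0],[0,0.06,0,0],[0,0,0,0]]]';  python3 -m crank '[[[0,0.06,0,0],[0,0.06,0,0],[0,0,0,0]]]';python3 -m crank '[[[0,0.06,0,0],[0,0,0,0],[0,0,0,0]]]'; done | grep -E "eef|^force"
```

```text
eef_pos: [579.9, -16.8, 18.0]
force: [-0.2, -4.8, 3.5]
eef_pos: [579.7, -14.1, 18.0]
force: [1.2, -4.7, 3.9]
eef_pos: [579.5, -12.3, 18.1]
force: [-0.0, -7.1, 5.0]
eef_pos: [579.5, -12.1, 18.2]
force: [1.2, -9.1, 4.8]
```

```bash
(python3 -m crank '[[[0,0.06,0,0],[0,0,0,0],[0,0,0,0]]]'; python3 -m crank '[[[0,-0.25,0,0],[0,-0.25,0,0],[0.7,0,0,0],[0.7,0,0,0],[0.7,0,0,0],[0.7,0,0,0],[0,0.5,0,0],[0,0.5,0,0],[0,0.35,0,0],[0,0,0,0],[0,0,0,0]]]'; python3 -m crank '[[[-0.1,0,0,0],[-0.1,0,0,0],[-0.1,0,0,0],[0,0,0,0]]]';  python3 -m crank '[[[-0.06,0,0,0],[-0.06,0,0,0],[0,0,0,0]]]';python3 -m crank '[[[-0.06,0,0,0],[-0.06,0,0,0],[0,0,0,0]]]')| grep -E "eef|^force"
```

```text
eef_pos: [579.4, -12.0, 18.3]
force: [1.0, -11.9, 6.2]
eef_pos: [506.4, 7.0, 17.4]
force: [-0.4, -0.6, -0.0]
eef_pos: [514.9, 6.6, 17.6]
force: [-0.5, 0.7, 0.4]
eef_pos: [516.9, 7.3, 17.5]
force: [-0.3, 0.6, 0.5]
eef_pos: [517.6, 7.4, 17.3]
force: [-5.1, 1.1, 2.8]
```

```bash
for i in 1; do python3 -m crank '[[[-0.06,0,0,0],[-0.06,0,0,0],[0,0,0,0]]]';python3 -m crank '[[[-0.06,0,0,0],[-0.06,0,0,0],[0,0,0,0]]]';python3 -m crank '[[[-0.06,0,0,0],[-0.06,0,0,0],[0,0,0,0]]]';done | grep -E "eef|^force"
```

```text
eef_pos: [520.9, 7.7, 17.3]
force: [-5.0, -0.2, 3.6]
eef_pos: [520.8, 7.7, 17.1]
force: [-10.2, -0.9, 7.6]
eef_pos: [520.8, 7.7, 16.9]
force: [-14.7, -1.1, 10.1]
```

```bash
python3 -m crank '[[[0.2,0,0,0],[0.3,0,0,0],[0,0,-1,0],[0,0,-1,0],[0,0,-1,0],[0,0,-1,0],[0,0,-0.5,0],[0,0,0,0],[0,0,0,0]]]'; python3 - <<'E'
from fit import *
from goal import goal
D,C=look()
for t in(1,2):
    s=ctrl.place_of("scene","shutter_top")[0]["position"];p=ctrl.place_of("top","shutter_top")[0]["position"]
    print(s,p,tri(C["scene"],s,C["top"],p))
cs=[]
for n in C:
    g=D[n]["img"].astype(int).min(2);q=proj(C[n],[665,138,23])[0];m=np.zeros((480,640),bool);a,b=np.round(q).astype(int);m[a-10:a+11,b-12:b+13]=1
    N,L,st,ce=cv2.connectedComponentsWithStats(((g>130)&m).astype(np.uint8));i=1+st[1:,4].argmax();print(n,st[i],ce[i]);cs.append(ce[i][::-1])
P,e=tri(C["scene"],cs[0],C["top"],cs[1]);print(P,e)
go(C,"bar0",box(100,24,26),[572,86,8,.118]);go(C,"bar0",box(100,24,26),[581,14,8,.118])
goal(P[0],P[1],60,0.118)
for n,(r,c,h,w) in dict(scene=(250,270,110,160)).items(): cv2.imwrite(f"pics/c_{n}.png",cv2.resize(D[n]["img"][r:r+h,c:c+w],None,fx=5,fy=5)[:,:,::-1])
E
```

```text
clock: 29.58
eef_pos: [517.8, 7.5, 130.9]
tool_rot: [-3.142, 0.004, -3.023]
force: [-0.3, 0.3, -0.5]
width: 0.2
gripper_force: 0.0
[331.3, 409.9] [177.3, 262.9] (array([665.27796958, 138.12954018,  12.07167433]), np.float64(0.5565559378055808))
[331.3, 409.9] [177.3, 262.9] (array([665.27796958, 138.12954018,  12.07167433]), np.float64(0.5565559378055808))
scene [404 324  17  12 166] [411.98192771 329.43975904]
top [256 169  13  13 127] [261.99212598 174.63779528]
[669.46193274 140.18436934  20.1951317 ] 1.019512554654032
bar0 [573.4  84.8   7.9] yaw 0.1202 err 8.86
bar0 missing in top
bar0 [575.1  13.1   9.5] yaw 0.1163 err 2.91
t 30.1 at [516.1   7.3 129.6] yaw -3.023 q [0.01 1.5 ] F [-0.4 -0.1  0.1]
turn units 0.0  then shift units [-6.72  4.56  2.79]
```

View pics/c_scene.png

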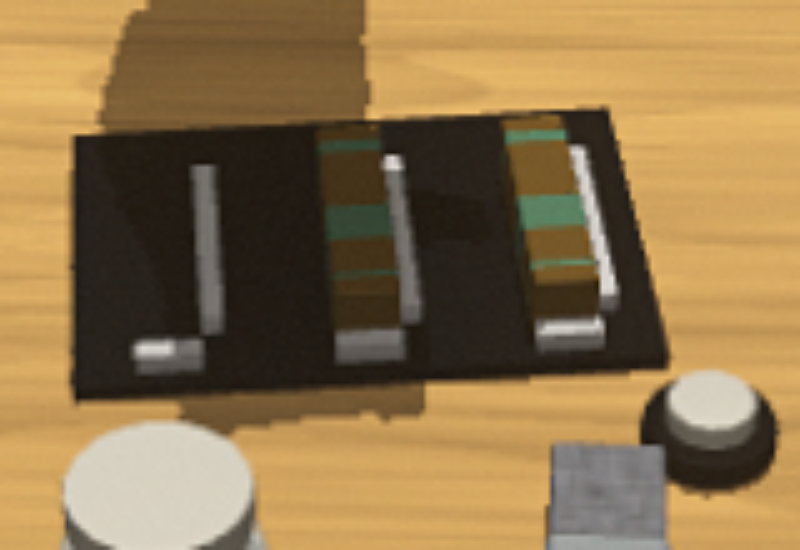

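Both bars sit flush in their bays (crop pixels (365,230) and (555,220)). The button is at crop (712,405).

```bash
python3 -m crank '[[[-0.96,0.65,0,0],[-0.96,0.65,0,0],[-0.96,0.65,0,0],[-0.96,0.65,0.3,0],[-0.96,0.65,0.5,0],[-0.96,0.65,0.6,0],[-0.96,0.65,0.7,0],[0,0,0.7,0],[0,0,0,0],[0,0,0,0]]]'; python3 goal.py 668.5 140 26 0.118
```

```text
clock: 30.92
eef_pos: [668.1, 139.3, 58.6]
tool_rot: [-3.141, -0.004, -3.023]
force: [0.9, -0.8, -0.3]
width: 0.3
gripper_force: 0.0
t 30.9 at [668.1 139.3  58.6] yaw -3.023 q [-0.19  1.35] F [ 0.9 -0.8 -0.3]
turn units 0.0  then shift units [-0.02  0.02  1.3 ]
```

```bash
(python3 -m crank '[[[0,0,0.5,0],[0,0,0.4,0],[0,0,0.3,0],[0,0,0,0],[0,0,0,0]]]'; python3 -m crank '[[[0,0,0.1,0],[0,0,0.1,0],[0,0,0,0]]]';python3 -m crank '[[[0,0,0.1,0],[0,0,0,0],[0,0,0,0]]]';python3 -m crank '[[[0,0,0.1,0],[0,0,0,0],[0,0,0,0]]]';python3 -m crank '[[[0,0,0.1,0],[0,0,0,0],[0,0,0,0]]]')| grep -E "eef|^force"
```

```text
eef_pos: [669.2, 139.6, 29.6]
force: [0.4, -0.4, 0.7]
eef_pos: [669.6, 140.0, 24.9]
force: [-0.7, 0.3, -0.1]
eef_pos: [669.6, 140.1, 22.5]
force: [-0.1, 0.2, -0.3]
eef_pos: [669.9, 140.2, 20.3]
force: [-0.9, 0.7, 2.7]
eef_pos: [670.0, 140.2, 17.8]
force: [-0.5, 0.1, 4.2]
```

```bash
(python3 -m crank '[[[0,0,0.1,0],[0,0,0,0],[0,0,0,0]]]';python3 -m crank '[[[0,0,0.1,0],[0,0,0,0],[0,0,0,0]]]';python3 -m crank '[[[0,0,0.1,0],[0,0,0,0],[0,0,0,0]]]';python3 -m crank '[[[0,0,0.1,0],[0,0,0,0],[0,0,0,0]]]')| grep -E "eef|^force"
```

```text
eef_pos: [670.1, 140.2, 16.1]
force: [-1.4, -1.1, 9.7]
eef_pos: [670.1, 140.2, 15.8]
force: [-6.5, -0.8, 23.2]
eef_pos: [670.2, 140.2, 15.6]
force: [-10.1, -1.9, 37.2]
eef_pos: [670.3, 140.2, 15.3]
force: [-16.3, -3.4, 50.5]
```

```bash
python3 -m crank '[[[0,0,-0.6,0],[0,0,-1,0],[0,0,-1,0],[0,0,-1,0],[0,0,-1,0],[0,0,-1,0],[0,0,-1,0],[0,0,-1,0],[0,0,0,0]]]' -1;  python3 - <<'E'
from fit import *
from goal import goal
D,C=look()
B=cyl(48,105)@Ry(np.radians(120)).T
for n in C: print(n,[(np.round(x["position"]).tolist(),round(x["confidence"],2),int(x["mask"].sum())) for x in ctrl.trace(n,"beaker0")], [(np.round(x["position"]).tolist(),round(x["confidence"],2)) for x in ctrl.place_of(n,"peg0")])
go(C,"beaker0",B,[543,-273,100,-.426])
go(C,"beaker0",B,[584,-182,100,-.426])
# pegs: dark blobs in both
for n,(r,c,h,w) in dict(scene=(210,140,130,130),top=(150,380,150,120)).items(): cv2.imwrite(f"pics/d_{n}.png",cv2.resize(D[n]["img"][r:r+h,c:c+w],None,fx=4,fy=4)[:,:,::-1])
E
python3 -c "
import cv2,numpy as np
a=cv2.imread('pics/d_scene.png');b=cv2.imread('pics/d_top.png')
cv2.imwrite('pics/d.png',cv2.resize(np.hstack([cv2.resize(a,(600,600)),cv2.resize(b,(480,600))]),(800,444)))"
```

```text
clock: 34.08
eef_pos: [672.7, 140.8, 202.7]
tool_rot: [3.14, 0.009, -3.024]
force: [1.9, 0.1, -0.4]
width: 85.1
gripper_force: 0.0
scene [([274.0, 175.0], 0.92, 1465), ([282.0, 222.0], 0.9, 1574)] [([255.0, 228.0], 0.95), ([254.0, 182.0], 0.71)]
top [([202.0, 456.0], 0.93, 907), ([210.0, 318.0], 0.69, 518), ([190.0, 413.0], 0.63, 988)] [([276.0, 464.0], 0.73), ([279.0, 422.0], 0.7)]
beaker0 [ 541.9 -273.7   98.6] yaw -0.3949 err 6.36
beaker0 [ 583.3 -181.5   97.1] yaw -0.415 err 5.09
```

View pics/d.png

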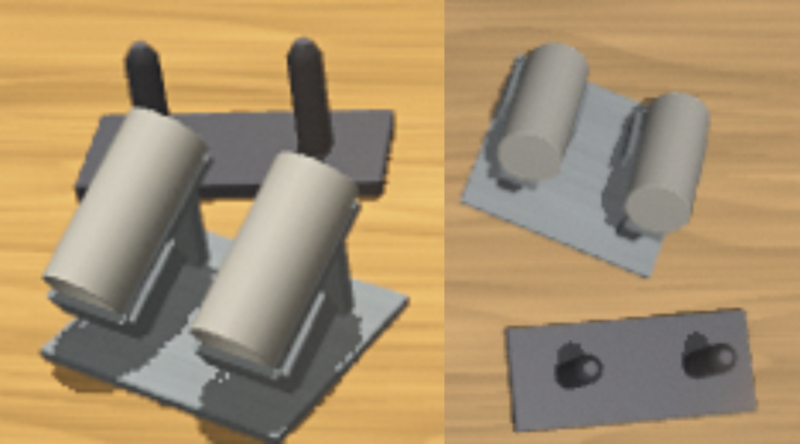

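```bash
python3 - <<'E'
from fit import *
from goal import goal
D,C=look()
for s,t in (((224,228.6),(274.3,427.6)),((224.5,181),(270.3,474.9))): print("tip",tri(C["scene"],s,C["top"],t), atz(C["top"],t,85))
s=ctrl.place_of("scene","peg0");t=ctrl.place_of("top","peg0")
for p in s: print("scene@12",np.round(atz(C["scene"],p["position"],12),1))
for p in t: print("top@12",np.round(atz(C["top"],p["position"],12),1))
# slab by colour in top
g=D["top"]["img"];m=ctrl.trace("top","stand")[0]["mask"]
W=np.array([atz(C["top"],p,12)[:2] for p in np.argwhere(m)],np.float32);print(cv2.minAreaRect(W))
goal(599.3,-188.6,64,-.42)
E
```

```text
tip (array([ 430.59961673, -221.68633919,   80.41262439]), np.float64(0.12581698864424773)) [ 430.26889847 -220.58577017   85.        ]
tip (array([ 437.21818356, -322.93111748,   82.14451365]), np.float64(3.7055320743071585)) [ 437.3282885  -323.92614445   85.        ]
scene@12 [ 446.5 -223.    12. ]
scene@12 [584.2  11.3  12. ]
top@12 [ 432.4 -225.7   12. ]
top@12 [ 426.7 -314.7   12. ]
((432.96429443359375, -271.41180419921875), (82.870849609375, 191.8995361328125), 3.496959686279297)
t 34.8 at [669.7 140.  197.5] yaw -3.023 q [-0.19  1.37] F [-0.3  0.1 -0. ]
turn units 6.73  then shift units [ -2.79 -13.15   5.34]
```

```bash
python3 -m crank '[[[0,0,0,1],[0,0,0,1],[0,0,0,1],[0,0,0,1],[0,0,0,1],[0,0,0,1],[0,0,0,0.73],[-0.2,-1,0,0],[-0.2,-1,0,0],[-0.2,-1,0,0],[-0.2,-1,0,0],[-0.2,-1,0,0]]]'; python3 -m crank '[[[-0.22,-1,0,0],[-0.22,-1,0,0],[-0.22,-1,0,0],[-0.22,-1,0,0],[-0.22,-1,0,0],[-0.22,-1,0,0],[-0.22,-1,0,0],[-0.22,-1,0,0],[-0.02,-0.15,0,0],[0,0,0,0],[0,0,0,0]]]'; python3 goal.py 599.3 -188.6 64 -.42
```

```text
clock: 35.83
eef_pos: [641.2, 14.7, 197.7]
tool_rot: [3.141, 0.0, 2.722]
force: [0.4, -0.4, 0.6]
width: 85.5
gripper_force: 0.0
clock: 36.75
eef_pos: [599.3, -187.7, 197.6]
tool_rot: [3.141, -0.0, 2.721]
force: [0.3, 0.9, 0.4]
width: 85.0
gripper_force: 0.0
t 36.8 at [ 599.3 -187.7  197.6] yaw 2.721 q [0.25 1.42] F [0.3 0.9 0.4]
turn units -0.0  then shift units [-0.02 -0.03  5.34]
```

```bash
(python3 -m crank '[[[0,-0.03,0.7,0],[0,0,0.8,0],[0,0,0.8,0],[0,0,0.8,0],[0,0,0.8,0],[0,0,0.7,0],[0,0,0.5,0],[0,0,0.24,0],[0,0,0,0],[0,0,0,0]]]'; python3 -m crank '[[[0,0,0,0],[0,0,0,0],[0,0,0,0],[0,0,0,0],[0,0,0,0],[0,0,0,0],[0,0,0,0]]]' 1;  python3 -m crank '[[[0,0,-0.2,0],[0,0,-0.3,0],[0,0,-0.4,0],[0,0,-0.4,0],[0,0,-0.4,0],[0,0,-0.4,0],[0,0,-0.6,0],[0,0,-0.6,0],[0,0,-0.6,0],[0,0,-0.6,0],[0,0,0,0],[0,0,0,0]]]')| grep -E "eef|^force|width|gripper"; python3 - <<'E'
from fit import *
D,C=look()
for n,(r,c,h,w) in dict(scene=(150,130,180,180),top=(130,340,180,180)).items(): cv2.imwrite(f"pics/e_{n}.png",cv2.resize(D[n]["img"][r:r+h,c:c+w],(400,400))[:,:,::-1])
cv2.imwrite("pics/e.png",np.hstack([cv2.imread(f"pics/e_{n}.png") for n in C]))
E
```

```text
eef_pos: [599.3, -188.5, 64.4]
force: [0.3, -0.5, 0.8]
width: 85.1
gripper_force: 0.0
eef_pos: [599.4, -189.2, 65.4]
force: [-2.1, 0.6, 5.1]
width: 47.0
gripper_force: 60.8
eef_pos: [599.3, -189.3, 177.7]
force: [0.2, 0.1, -1.8]
width: 47.2
gripper_force: 61.6
```

View pics/e.png

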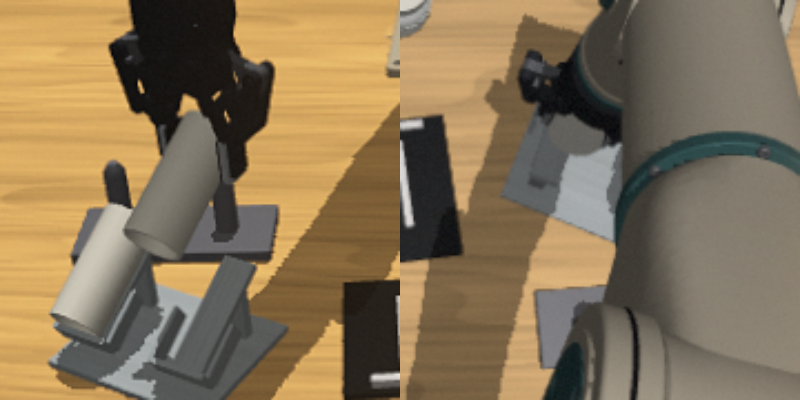

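The beaker is held at about its original tilt and doesn't swing: scene crop (175,195), base up. Plan: hook its mouth over a peg and push along -y so it turns upright.

```bash
python3 -m crank '[[[0,0,0,1],[0,0,0,1],[0,0,0,1],[0,0,0,1],[0,0,0,1],[0,0,0,1],[0,0,0,1],[0,0,0,1],[0,0,0,1],[0,0,0,1],[0,0,0,1],[0,0,0,1]]]'; python3 -m crank '[[[0,0,0,1],[0,0,0,1],[0,0,0,0.38],[0,0,0,0],[0,0,0,0]]]'; python3 goal.py 436.3 -240 178 1.57
```

```text
clock: 40.27
eef_pos: [598.0, -188.8, 175.2]
tool_rot: [-3.139, -0.001, 1.757]
force: [0.3, 0.1, -0.6]
width: 47.1
gripper_force: 61.6
clock: 40.68
eef_pos: [598.4, -188.9, 175.8]
tool_rot: [-3.14, -0.0, 1.573]
force: [1.0, -0.4, -0.6]
width: 47.1
gripper_force: 61.6
t 40.7 at [ 598.4 -188.9  175.8] yaw 1.573 q [0.05 0.52] F [ 1.  -0.4 -0.6]
turn units 0.03  then shift units [-2.05 -6.48 -0.09]
```

```bash
python3 -m crank '[[[-0.2,-0.65,0,0],[-0.2,-0.65,0,0],[-0.2,-0.65,0,0],[-0.2,-0.65,0,0],[-0.2,-0.65,0,0],[-0.2,-0.65,0,0],[-0.2,-0.65,0,0],[-0.2,-0.65,0,0],[-0.2,-0.65,0,0],[-0.2,-0.63,0,0],[0,0,0,0],[0,0,0,0]]]';  python3 - <<'E'
from fit import *
from goal import goal
from scipy.optimize import minimize
D,C=look()
s=ctrl.read_state();T=np.array(s["eef_pos"])
goal(436.3,-240,109,1.57)
ms=[]
for n in C:
    for x in ctrl.trace(n,"beaker0"): print(n,np.round(x["position"]),round(x["confidence"],2),x["mask"].sum(),proj(C[n],T+[0,-40,0])[0])
m=min(ctrl.trace("scene","beaker0"),key=lambda x:np.hypot(*(np.array(x["position"])-proj(C["scene"],T+[0,-40,0])[0])))["mask"]
best=[]
for th in range(20,95,5):
    for s0 in(10,20,30):
        P=(cyl(48,105)-[0,0,s0])@Ry(np.radians(90+th)).T@Rz(-np.pi/2).T+T+[0,0,22]
        uv=proj(C["scene"],P)[:,::-1].astype(np.float32);k=np.zeros((480,640),np.uint8);cv2.fillConvexPoly(k,cv2.convexHull(uv).astype(int),1)
        best.append(((k.astype(bool)&m).sum()/(k.astype(bool)|m).sum(),th,s0))
print(sorted(best)[-4:])
cv2.imwrite("pics/f.png",cv2.resize(D["scene"]["img"][130:330,100:340],None,fx=3,fy=3)[:,:,::-1])
E
```

```text
clock: 41.68
eef_pos: [436.5, -239.5, 176.7]
tool_rot: [3.141, -0.0, 1.57]
force: [1.5, -0.1, -0.9]
width: 47.1
gripper_force: 61.7
t 41.8 at [ 438.  -238.9  176.7] yaw 1.572 q [0.21 0.72] F [ 0.2  1.  -1.1]
turn units 0.03  then shift units [-0.04 -0.07  2.71]
scene [273. 172.] 0.88 1517 [184.0161298  194.29030996]
scene [182. 196.] 0.63 1026 [184.0161298  194.29030996]
top [203. 456.] 0.78 936 [266.463916   467.17165511]
top [268. 443.] 0.67 282 [266.463916   467.17165511]
top [222. 324.] 0.48 5060 [266.463916   467.17165511]
top [210. 316.] 0.42 432 [266.463916   467.17165511]
[(np.float64(0.5842479018721756), 40, 20), (np.float64(0.5915221579961464), 30, 30), (np.float64(0.6691176470588235), 30, 20), (np.float64(0.6866077498300476), 35, 20)]
```

View pics/f.png

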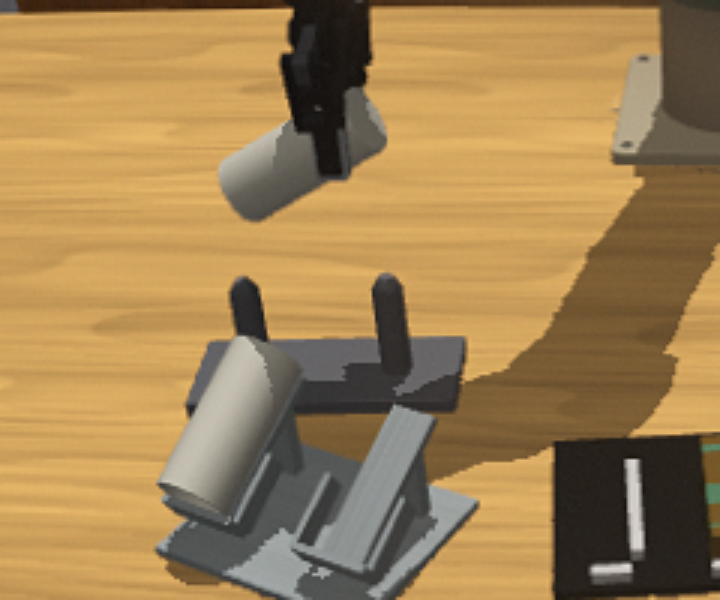

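Tilt fits at about 32° with the pinch 20 mm from the base, and the peg sits below and ahead of the mouth (crop (245,290)). Lowering and pushing over.

```bash
(python3 -m crank '[[[-0.04,-0.06,0.5,0],[0,0,0.6,0],[0,0,0.6,0],[0,0,0.5,0],[0,0,0.3,0],[0,0,0.2,0],[0,0,0,0],[0,0,0,0]]]'; python3 -m crank '[[[-0.1,0,0,0],[-0.1,0,0,0],[-0.1,0,0,0],[0,0,0,0]]]'; python3 -m crank '[[[-0.15,0,-0.05,0],[-0.15,0,-0.05,0],[-0.15,0,-0.05,0],[0,0,0,0]]]')| grep -E "eef|^force|width|gripper"
```

```text
eef_pos: [435.6, -240.2, 109.1]
force: [0.6, -0.6, 0.0]
width: 47.3
gripper_force: 61.6
eef_pos: [435.5, -248.7, 109.5]
force: [0.6, 0.5, -1.0]
width: 47.2
gripper_force: 61.7
eef_pos: [435.1, -253.9, 112.7]
force: [0.4, 10.0, 2.4]
width: 46.7
gripper_force: 62.7
```

```bash
(python3 -m crank '[[[-0.15,0,-0.08,0],[-0.15,0,-0.08,0],[-0.15,0,-0.08,0],[0,0,0,0]]]';python3 -m crank '[[[-0.15,0,-0.06,0],[-0.15,0,-0.06,0],[-0.15,0,-0.06,0],[0,0,0,0]]]'; )| grep -E "eef|^force|width|gripper"
```

```text
eef_pos: [435.5, -263.5, 119.0]
force: [0.8, 13.8, 5.9]
width: 47.3
gripper_force: 64.7
eef_pos: [435.4, -275.3, 123.5]
force: [1.7, 13.3, 5.8]
width: 47.1
gripper_force: 67.6
```

```bash
(python3 -m crank '[[[-0.15,0,-0.05,0],[-0.15,0,-0.05,0],[-0.15,0,-0.04,0],[-0.15,0,-0.04,0],[0,0,0,0]]]';python3 -m crank '[[[-0.15,0,-0.02,0],[-0.15,0,-0.02,0],[-0.15,0,0,0],[-0.15,0,0,0],[0,0,0,0]]]';python3 -m crank '[[[-0.15,0,0,0],[-0.15,0,0,0],[-0.15,0,0.02,0],[-0.15,0,0.02,0],[0,0,0,0]]]';python3 -m crank '[[[-0.1,0,0.03,0],[-0.1,0,0.03,0],[-0.1,0,0,0],[0,0,0,0]]]' )| grep -E "eef|^force|width|gripper"
python3 - <<'E'
from fit import *
D,C=look()
cv2.imwrite("pics/g.png",cv2.resize(D["scene"]["img"][130:330,100:340],None,fx=3,fy=3)[:,:,::-1])
E
```

```text
eef_pos: [435.3, -290.6, 127.8]
force: [1.8, 11.6, 5.4]
width: 47.4
gripper_force: 70.8
eef_pos: [435.3, -306.1, 128.6]
force: [0.7, 10.7, 3.6]
width: 47.4
gripper_force: 74.6
eef_pos: [435.3, -321.3, 127.4]
force: [1.6, 10.1, 4.1]
width: 47.0
gripper_force: 76.2
eef_pos: [435.3, -328.5, 125.6]
force: [1.6, 9.1, 0.5]
width: 47.2
gripper_force: 75.5
```

View pics/g.png

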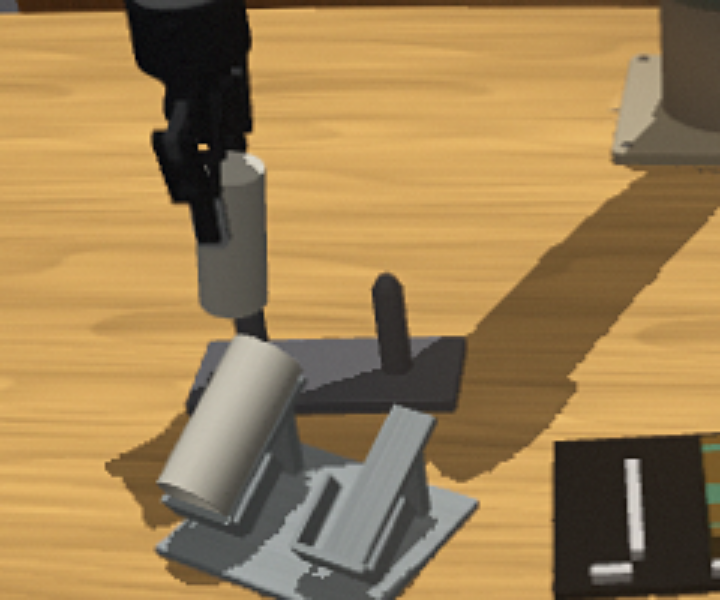

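The beaker is upright over the left peg (crop (235,240)). Backing off the contact slightly, then lowering.

```bash
(python3 -m crank '[[[0.2,0,0,0],[0.15,0,0,0],[0,0,0,0],[0,0,0.3,0],[0,0,0.4,0],[0,0,0.4,0],[0,0,0.4,0],[0,0,0,0]]]';python3 -m crank '[[[0,0,0.15,0],[0,0,0.1,0],[0,0,0,0],[0,0,0,0]]]';python3 -m crank '[[[0,0,0.1,0],[0,0,0,0],[0,0,0,0]]]')| grep -E "eef|^force|width|gripper"
```

```text
eef_pos: [433.8, -324.7, 86.2]
force: [0.4, 0.5, -1.5]
width: 47.1
gripper_force: 75.5
eef_pos: [435.4, -325.3, 82.6]
force: [-0.4, 0.6, -0.2]
width: 47.4
gripper_force: 75.5
eef_pos: [435.3, -325.2, 80.1]
force: [-0.1, 0.1, -0.6]
width: 46.9
gripper_force: 75.5
```

```bash
(python3 -m crank '[[[0,0,0.1,0],[0,0,0,0],[0,0,0,0]]]';python3 -m crank '[[[0,0,0.1,0],[0,0,0,0],[0,0,0,0]]]';python3 -m crank '[[[0,0,0.1,0],[0,0,0,0],[0,0,0,0]]]')| grep -E "eef|^force|width|gripper"
```

```text
eef_pos: [435.2, -325.1, 77.5]
force: [0.1, -0.3, -0.3]
width: 47.5
gripper_force: 75.5
eef_pos: [435.1, -325.1, 74.9]
force: [-0.5, 0.2, -0.6]
width: 47.4
gripper_force: 75.5
eef_pos: [435.4, -325.3, 72.5]
force: [-0.6, 0.0, -0.8]
width: 47.3
gripper_force: 75.6
```

```bash
(python3 -m crank '[[[0,0,0.1,0],[0,0,0,0],[0,0,0,0]]]';python3 -m crank '[[[0,0,0.1,0],[0,0,0,0],[0,0,0,0]]]')| grep -E "eef|^force|width|gripper"
```

```text
eef_pos: [435.4, -325.8, 72.0]
force: [-2.3, 0.9, 17.4]
width: 47.3
gripper_force: 77.0
eef_pos: [435.5, -326.4, 71.6]
force: [-5.7, 2.8, 36.9]
width: 47.3
gripper_force: 78.5
```

```bash
(python3 -m crank '[[[0,0,-0.15,0],[0,0,0,0],[0,0,0,0]]]';python3 -m crank '[[[0,0,0,0],[0,0,0,0],[0,0,0,0],[0,0,0,0],[0,0,0,0],[0,0,0,0]]]' -1; python3 -m crank '[[[0,0,-0.5,0],[0,0,-0.8,0],[0,0,-1,0],[0,0,-1,0],[0,0,-1,0],[0,0,-1,0],[0,0,0,0],[0,0,0,0]]]')| grep -E "eef|^force|width|gripper"
python3 - <<'E'
from fit import *
from goal import goal
D,C=look()
B=cyl(48,105)@Ry(np.radians(120)).T
x=go(C,"beaker0",B,[542,-273.5,98,-.42])
x=go(C,"beaker0",cyl(48,105),[436,-322,12,0])
goal(557.8,-280.6,64,-.42)
cv2.imwrite("pics/i.png",cv2.resize(D["scene"]["img"][180:330,100:340],None,fx=3,fy=3)[:,:,::-1])
E
```

```text
eef_pos: [435.8, -325.8, 72.1]
force: [-1.6, 0.5, 11.6]
width: 47.2
gripper_force: 76.5
eef_pos: [435.1, -325.0, 71.0]
force: [-0.1, 1.1, -0.9]
width: 85.8
gripper_force: 0.0
eef_pos: [436.0, -325.6, 205.0]
force: [-1.1, 0.1, -0.1]
width: 85.5
gripper_force: 0.0
beaker0 [ 542.9 -273.9   98.9] yaw -0.3938 err 4.0
beaker0 [ 434.6 -331.4   17.9] yaw 0.0346 err 13.14
t 49.8 at [ 434.7 -324.7  202.7] yaw 1.571 q [0.36 0.83] F [ 0.1 -0.   1.2]
turn units -14.38  then shift units [-3.78  3.62  5.55]
```

View pics/i.png

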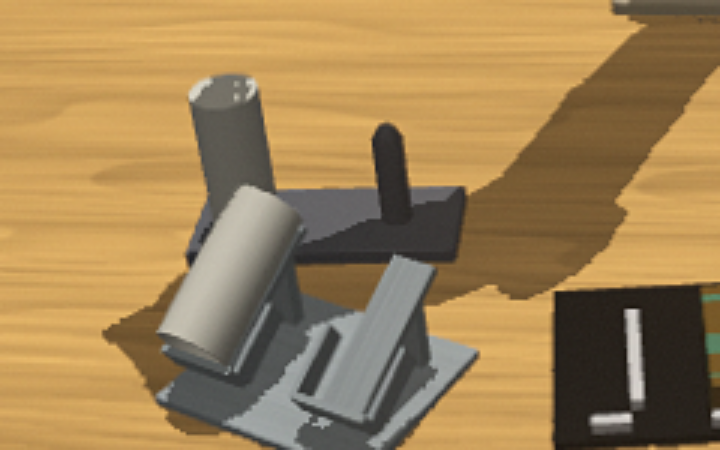

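The first beaker stands upright over its peg (crop (230,130)). Now the second beaker.

```bash
(python3 -m crank '[[[0,0,0,-1],[0,0,0,-1],[0,0,0,-1],[0,0,0,-1],[0,0,0,-1],[0,0,0,-1],[0,0,0,-1],[0,0,0,-1],[0,0,0,-1],[0,0,0,-1],[0,0,0,-1],[0,0,0,-1]]]'; python3 -m crank '[[[0,0,0,-1],[0,0,0,-1],[0,0,0,-0.38],[-0.76,0.72,0,0],[-0.76,0.72,0,0],[-0.76,0.72,0,0],[-0.75,0.73,0,0],[-0.75,0.73,0,0],[0,0,0,0],[0,0,0,0],[0,0,0,0]]]')| grep -E "eef|^force"; python3 goal.py 557.8 -280.6 64 -.42
```

```text
eef_pos: [434.9, -325.0, 203.0]
force: [-0.6, -0.3, 0.3]
eef_pos: [557.3, -281.4, 203.0]
force: [0.1, -0.1, -0.7]
t 51.8 at [ 557.3 -281.4  203. ] yaw 2.72 q [0.41 1.58] F [ 0.1 -0.1 -0.7]
turn units -0.01  then shift units [-0.    0.04  5.56]
```

```bash
(python3 -m crank '[[[0,0.03,0.8,0],[0,0,0.8,0],[0,0,0.8,0],[0,0,0.8,0],[0,0,0.8,0],[0,0,0.8,0],[0,0,0.5,0],[0,0,0.26,0],[0,0,0,0],[0,0,0,0]]]'; python3 -m crank '[[[0,0,0,0],[0,0,0,0],[0,0,0,0],[0,0,0,0],[0,0,0,0],[0,0,0,0],[0,0,0,0]]]' 1;  python3 -m crank '[[[0,0,-0.2,0],[0,0,-0.3,0],[0,0,-0.4,0],[0,0,-0.4,0],[0,0,-0.4,0],[0,0,-0.4,0],[0,0,-0.6,0],[0,0,-0.6,0],[0,0,-0.6,0],[0,0,-0.9,0],[0,0,-0.9,0],[0,0,0,0]]]')| grep -E "eef|^force|width|gripper"
python3 -m crank '[[[0,0,0,1],[0,0,0,1],[0,0,0,1],[0,0,0,1],[0,0,0,1],[0,0,0,1],[0,0,0,1],[0,0,0,1],[0,0,0,1],[0,0,0,1],[0,0,0,1],[0,0,0,1]]]' >/dev/null; python3 -m crank '[[[0,0,0,1],[0,0,0,1],[0,0,0,0.38],[0,0,0,0],[0,0,0,0]]]'; python3 goal.py 430.2 -139 195 1.571
```

```text
eef_pos: [558.7, -281.0, 65.2]
force: [0.8, -0.2, -0.0]
width: 85.2
gripper_force: 0.0
eef_pos: [559.4, -280.5, 66.2]
force: [-2.2, 1.3, 5.0]
width: 47.6
gripper_force: 60.6
eef_pos: [561.5, -281.7, 212.9]
force: [1.1, 0.3, -0.6]
width: 47.1
gripper_force: 61.6
clock: 55.58
eef_pos: [558.8, -280.2, 207.3]
tool_rot: [-3.142, -0.0, 1.573]
force: [0.3, -0.3, -0.7]
width: 47.2
gripper_force: 61.6
t 55.6 at [ 558.8 -280.2  207.3] yaw 1.573 q [0.22 0.65] F [ 0.3 -0.3 -0.7]
turn units 0.02  then shift units [ 5.65 -5.14  0.49]
```

```bash
(python3 -m crank '[[[0.8,-0.73,0,0],[0.8,-0.73,0,0],[0.81,-0.74,0,0],[0.81,-0.74,0,0],[0.81,-0.74,0,0],[0.81,-0.74,0,0],[0.81,-0.72,0,0],[0,0,0,0],[0,0,0,0],[0,0,0,0]]]')| grep -E "eef|^force|width"; python3 goal.py 430.2 -139 109 1.571; python3 - <<'E'
from fit import *
D,C=look()
cv2.imwrite("pics/j.png",cv2.resize(D["scene"]["img"][130:310,130:370],None,fx=3,fy=3)[:,:,::-1])
E
```

```text
eef_pos: [431.2, -139.7, 207.8]
force: [0.4, -0.6, -0.2]
width: 47.3
t 56.4 at [ 431.2 -139.7  207.8] yaw 1.572 q [-0.01  0.49] F [ 0.4 -0.6 -0.2]
turn units 0.01  then shift units [ 0.03 -0.04  3.95]
```

View pics/j.png

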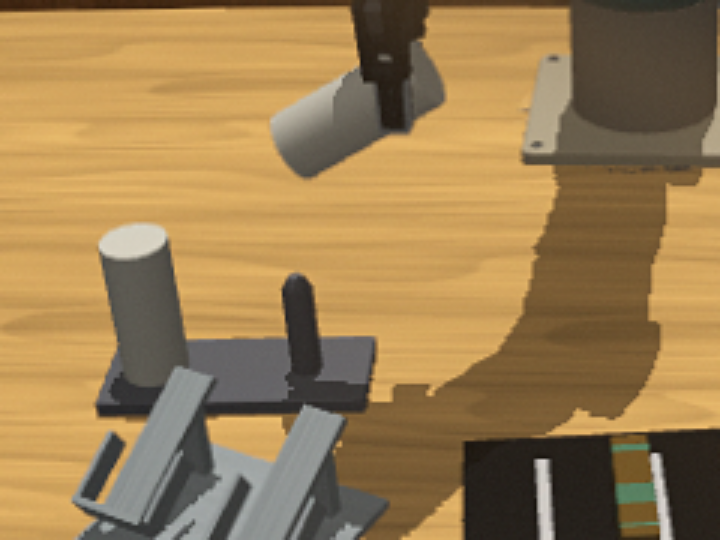

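The first beaker is clearly upright with its rim on the slab (crop (145,310)). The second is held the same way, so I repeat the same moves.

```bash
(python3 -m crank '[[[0.02,-0.04,0.6,0],[0,0,0.8,0],[0,0,0.8,0],[0,0,0.7,0],[0,0,0.5,0],[0,0,0.35,0],[0,0,0.2,0],[0,0,0,0],[0,0,0,0]]]'; python3 -m crank '[[[-0.1,0,0,0],[-0.1,0,0,0],[-0.1,0,0,0],[0,0,0,0]]]'; python3 -m crank '[[[-0.15,0,-0.05,0],[-0.15,0,-0.05,0],[-0.15,0,-0.05,0],[0,0,0,0]]]'; python3 -m crank '[[[-0.15,0,-0.08,0],[-0.15,0,-0.08,0],[-0.15,0,-0.08,0],[0,0,0,0]]]')| grep -E "eef|^force|width"
```

```text
eef_pos: [429.6, -139.1, 108.7]
force: [-0.3, 0.7, -0.8]
width: 47.3
eef_pos: [429.7, -147.0, 109.0]
force: [0.1, 0.0, -0.7]
width: 47.1
eef_pos: [429.1, -153.2, 112.6]
force: [0.9, 11.0, 3.7]
width: 47.3
eef_pos: [429.4, -163.4, 118.9]
force: [1.3, 13.4, 6.1]
width: 47.3
```

```bash
(python3 -m crank '[[[-0.15,0,-0.06,0],[-0.15,0,-0.06,0],[-0.15,0,-0.06,0],[0,0,0,0]]]';python3 -m crank '[[[-0.15,0,-0.05,0],[-0.15,0,-0.05,0],[-0.15,0,-0.04,0],[-0.15,0,-0.04,0],[0,0,0,0]]]';python3 -m crank '[[[-0.15,0,-0.02,0],[-0.15,0,-0.02,0],[-0.15,0,0,0],[-0.15,0,0,0],[0,0,0,0]]]';python3 -m crank '[[[-0.15,0,0,0],[-0.15,0,0,0],[-0.15,0,0.02,0],[-0.15,0,0.02,0],[0,0,0,0]]]';python3 -m crank '[[[-0.1,0,0.03,0],[-0.1,0,0.03,0],[-0.1,0,0,0],[0,0,0,0]]]' )| grep -E "eef|^force|width"
```

```text
eef_pos: [429.2, -174.9, 123.3]
force: [-0.3, 11.7, 6.2]
width: 47.5
eef_pos: [429.0, -190.3, 127.6]
force: [0.4, 11.7, 6.4]
width: 47.4
eef_pos: [428.7, -205.8, 128.3]
force: [1.3, 9.6, 3.8]
width: 47.4
eef_pos: [428.5, -220.9, 127.2]
force: [-0.3, 8.8, 4.1]
width: 47.2
eef_pos: [428.5, -228.1, 125.4]
force: [0.2, 8.8, 0.4]
width: 47.4
```

Same signature as the first. Centre and lower.

```bash
(python3 -m crank '[[[0.2,0.05,0,0],[0.18,0,0,0],[0,0,0,0],[0,0,0.3,0],[0,0,0.4,0],[0,0,0.4,0],[0,0,0.4,0],[0,0,0,0]]]';python3 -m crank '[[[0,0,0.15,0],[0,0,0.15,0],[0,0,0.1,0],[0,0,0,0],[0,0,0,0]]]';python3 -m crank '[[[0,0,0.1,0],[0,0,0,0],[0,0,0,0]]]';python3 -m crank '[[[0,0,0.1,0],[0,0,0,0],[0,0,0,0]]]')| grep -E "eef|^force|width"
```

```text
eef_pos: [429.0, -222.5, 85.9]
force: [-0.1, 0.5, -0.8]
width: 47.0
eef_pos: [430.5, -222.9, 78.3]
force: [-0.7, -0.1, -0.5]
width: 47.3
eef_pos: [430.6, -222.9, 75.9]
force: [-0.6, 0.1, -0.9]
width: 47.1
eef_pos: [430.9, -223.2, 73.8]
force: [0.1, -0.2, 4.9]
width: 47.3
```

Rim contact at 74. Release, rise, and check.

```bash
(python3 -m crank '[[[0,0,0,0],[0,0,0,0],[0,0,0,0],[0,0,0,0],[0,0,0,0],[0,0,0,0]]]' -1; python3 -m crank '[[[0,0,-0.5,0],[0,0,-0.8,0],[0,0,-1,0],[0,0,-1,0],[0,0,-1,0],[0,0,-1,0],[0,0,-0.5,0],[0,0,0,0]]]'; python3 -m crank '[[[0.9,0,0,0],[0.9,0,0,0],[0.9,0,0,0],[0.9,0,0,0],[0,0,0,0],[0,0,0,0]]]')| grep -E "eef|^force|width"
python3 - <<'E'
from fit import *
D,C=look()
go(C,"bar0",box(100,24,26),[572.2,85.6,8,.118]);go(C,"bar0",box(100,24,26),[581.3,14.1,8,.118])
cv2.imwrite("pics/k.png",cv2.resize(D["scene"]["img"][200:360,130:440],None,fx=2.55,fy=2.55,interpolation=cv2.INTER_CUBIC)[:,:,::-1])
cv2.imwrite("pics/top_end.png",D["top"]["img"][:,:,::-1])
E
```

```text
eef_pos: [430.5, -222.9, 73.2]
force: [0.6, -0.2, -0.0]
width: 85.6
eef_pos: [432.1, -223.8, 221.0]
force: [0.3, -0.3, 0.1]
width: 85.2
eef_pos: [430.1, -131.6, 217.4]
force: [-0.3, -0.7, 0.9]
width: 85.7
bar0 [572.3  83.7  11.2] yaw 0.1161 err 4.76
bar0 missing in scene
bar0 [581.   13.2  10.4] yaw 0.1211 err 2.72
```

View pics/k.png

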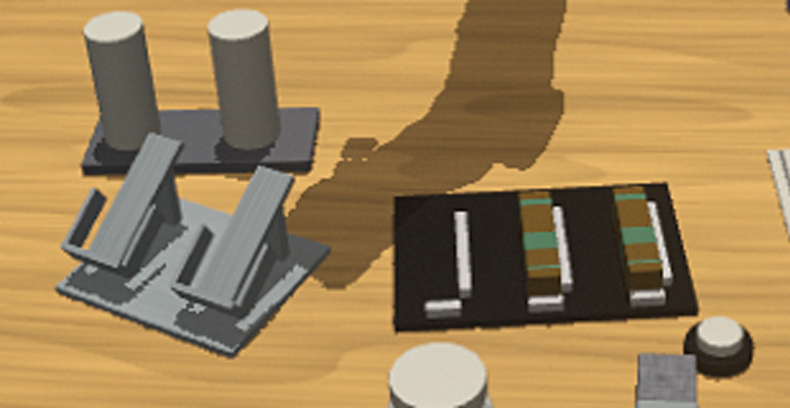

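View pics/top_end.png

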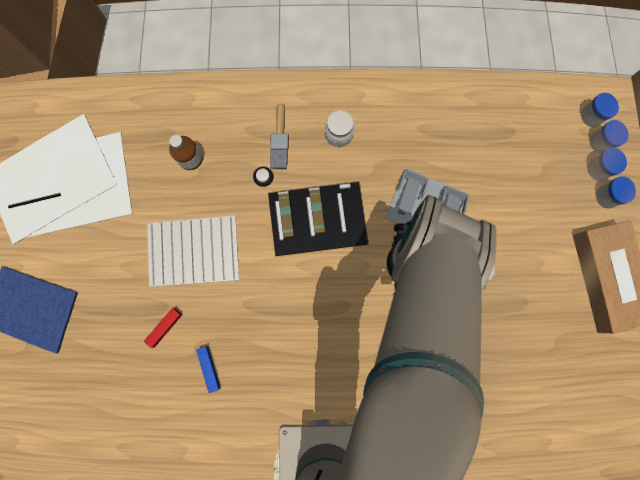

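Both beakers are upright on their pegs (crop (120,85), (245,85)). Both bars are home (crop (543,250), (640,240)), and the bystanders and mat match the start picture. Handing in.

```bash
python3 -c "
from cell import ctrl
print(ctrl.read_state()['clock'],ctrl.finish_job())"
```

```text
the job is handed in; nothing more can be done
63.7333 None
```

The job is handed in at 63.7 s: both bronze bars present are flush in their bays, the shutter was then pressed right down (peaking at about 50 N through the fingertips), both beakers stand upside down over the pegs, and the bottle, jar and brush were not moved; no verdict came back.

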